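# Probe the empty socket of a weld fixture and fit the rest post that matches its depth

### The arm

A 7-joint arm with a two-finger parallel gripper is mounted at the origin on the work surface. World frame = base frame: x ahead of the robot, y to its left, z up, the work surface at z = 0. Lengths are in mm, angles in rad, forces in N, time in s.
With the tool pointing down it reaches from about 425 to 950 mm from the base axis. Payload 4.7 kg.
Tool frame: the origin (TCP) lies midway between the tips of the shut fingers; the grasp point (between the pads) lies 19 mm behind it; z points along the fingers, y is the line along which they close (so a half turn about z gives the same grasp; the last joint's range is limited). The gripper opens to 85 mm and grips with 20 to 120 N. Pads are 22 mm wide; open, the fingers measure 114 mm over their backs; the gripper's body (76 mm by 85 mm) begins 54 mm behind the grasp point. The pads swing forward as they close: fully open they stand 13 mm farther back than shut.
Start: joints at [1.233, 0.469, -0.049, 1.532, 0.024, 1.141, -0.082], TCP at [205.19, -643.075, 231.335] pointing down, gripper open.
Joint ranges: [-2.59, 2.59], [-0.33, 1.99], [-1.39, 1.29], [0.1, 2.45], [-1.04, 4.18], [0.21, 1.99], [-2.66, 2.66]. Speed limits (rad/s): [2.57, 2.57, 3.14, 3.14, 3.14, 3.14, 3.14].

### API

Orientations are given as a 3x3 rotation matrix whose columns are the frame's x, y, z axes.
In Python, from station import ctrl gives the robot as it stands. The module is installed in compiled form; this text tells all that it offers.
- The arm moves only by the tool send_rows, never from a script. Its arguments are lists of equal length, an entry for each row: "slide": the shift along the tool's x, y, z in mm, a list of three; "yaw": the turn about the tool's z in rad; "hand": the opening, from 0 (shut) to 1 (fully open). A call has 1 to 20 rows; each row shifts and turns the commanded pose from where the row before left it, along the tool's axes as they then stand; what a row does not reach is not made up. A row lasts 1/12 s, in which the tool goes at most 41.7 mm and 7.16 degrees, less where a joint would pass 70% of its speed; a pose out of reach is approached as far as the arm can. A call with a gripper value outside its range is refused whole. The fingers move at their own pace and stop on an object; "force" is the grip in N (left out, the last holds). Time passes only in rows, so rows that do not move let the fingers close. It gives the time, the measured TCP pose, the force, the opening and the grip force at its end, in the units of the state.
- ctrl.state(): the state, without advancing time (a new reading comes with each control period).
- ctrl.read_camera(name): name is "scene" or "top" or "wrist"; returns a dict with "color" (420x560x3 uint8, red, green, blue), "mtx" (3x3 intrinsics, pixels), "R" (3x3) and "t" (3): a world point X has camera coordinates R X + t; the wrist camera has in their place "tool_from_camera" (4x4, takes a point from camera to tool coordinates, whose origin is the TCP and whose axes are the flange's). Camera axes: x right, y down, z forward; pixel columns grow to the right and rows downward; lengths in mm; the calibration is good to about 2 mm. The wrist camera is an equidistant fisheye: a pixel r from the principal point sees the ray r / f radians off the axis. A picture is of the moment at which its call begins: read the wrist's pose just before it. There is no depth.
- ctrl.job_done(): hands the job in; it is judged then, once.
The state is a dict: "clock": time; "qpos": joint angles; "joint_velocities": joint speeds; "tau": joint torques, N m; "eef_pos": TCP position; "tcp_rot": TCP orientation; "contact_force": force on the tool from outside, world axes, zero at the start; "ft_torque": the same for the moment, N m; "opening": finger opening in mm; "grasp_force": force on a finger pad.
Only numpy, scipy, OpenCV 4.12 (cv2) and the standard library are available. Lean on these libraries where they do the work, as an engineer would, in place of code of your own. Each camera call takes 0.05 s, during which the arm holds its last target. There are 200 camera calls.

### The job

Feel gently for the bottom of the fixture's empty socket with the depth rod, letting it rest there a moment, to find how deep the stop has been set, and stand the rod back in its stand. Then take the post made for that depth from the rack and push it down firmly onto the stop, with about 20 N and no more than needed, so that its head is level with the other three. Leave the two other posts in the rack and everything else where it is.

Things in the scene. Friction and masses are not known exactly. Their poses are not given: they have to be found in the camera images.
- fixture: Grey steel weld fixture, a block 180 x 180 x 70 mm high, fixed to the table. Origin: centre of its underside; z up. Three bright metal rest posts stand in it, 70 mm out from its centre along its +x, +y and -y; the flat tops of their heads (30 mm wide) are 50 mm above the block's top face. The fourth post, towards -x, is missing.
- socket (a point): Centre of the mouth of the empty post socket, on the block's top face, 70 mm from its centre along the block's -x, ringed in brass. Vertical blind bore, 17 mm in diameter, chamfered. The hard stop at its bottom has been set 30, 42 or 54 mm below the face; which is not known.
- ball (a point): Spring ball plunger in the side of the socket, on the bore's wall towards the block's -x, 8 mm below the mouth. Its ball stands 3 mm into the bore and grips a post's shank: a post does not drop in by its own weight but has to be pushed (about 3 to 7 N) and stays where it is left. On the stop it takes a push of 20 N without moving; more than 40 N is forcing it.
- post_30: Loose aluminium rest post for a socket 30 mm deep, marked by a yellow band and spot on its head. 80 mm long overall: shank 16 mm in diameter, its last 13 mm a pilot nose 8 mm in diameter with a 4 mm taper above it, head 30 mm in diameter, 28 mm high. About 94 g. Origin: centre of the nose's end; z up towards the head. Stands in one of the rack's three holes.
- post_30_top (a point): Centre of the flat top of the head of the yellow post, 80 mm above its nose.
- post_42: Loose aluminium rest post for a socket 42 mm deep, marked by a blue band and spot on its head. 92 mm long overall: shank 16 mm in diameter, its last 13 mm a pilot nose 8 mm in diameter with a 4 mm taper above it, head 30 mm in diameter, 28 mm high. About 104 g. Origin: centre of the nose's end; z up towards the head. Stands in one of the rack's three holes.
- post_42_top (a point): Centre of the flat top of the head of the blue post, 92 mm above its nose.
- post_54: Loose aluminium rest post for a socket 54 mm deep, marked by a red band and spot on its head. 104 mm long overall: shank 16 mm in diameter, its last 13 mm a pilot nose 8 mm in diameter with a 4 mm taper above it, head 30 mm in diameter, 28 mm high. About 113 g. Origin: centre of the nose's end; z up towards the head. Stands in one of the rack's three holes.
- post_54_top (a point): Centre of the flat top of the head of the red post, 104 mm above its nose.
- rack: Aluminium rack with green sides that holds the three loose posts upright, fixed: 232 x 64 x 30 mm high. Origin: centre of its underside. Three holes in a row along its x axis at -76, 0 and +76 mm, 18.5 mm in diameter, 18 mm deep: a post standing in it has its nose 12 mm above the table. Which post is in which hole varies.
- rod: Depth rod: steel rod 8 mm in diameter and 100 mm long with a black grip 20 mm in diameter and 50 mm long on top (150 mm overall), 90 g, upright in its stand. A touch of 5 to 10 N is enough to probe, 25 N is too much. Painted rings 3 mm wide are centred 30 mm (yellow), 42 mm (blue) and 54 mm (red) above the tip, as on the posts. Origin: the tip; z up towards the grip.
- rod_tip (a point): Lower end of the depth rod.
- rod_stand: Red steel stand of the depth rod, fixed: 64 x 64 x 45 mm high. Origin: centre of its underside.
- stand_hole (a point): Centre of the mouth of the stand's hole, 45 mm above the table: 11 mm in diameter, 40 mm deep, chamfered. The rod stands in it with its tip 5 mm above the table.
- wrench: Bystander: steel wrench, lying. Origin: under its middle.
- grinder: Bystander: red angle grinder, lying. Origin: under its middle.
- clamp: Bystander: red bar clamp, lying. Origin: under its middle.
- magnet: Bystander: red triangular magnetic welding square, lying. Origin: under its middle.
- tape: Bystander: yellow tape measure, 62 mm high. Origin: under its middle.
- offcut: Bystander: piece of bare steel square tube, 150 x 25 x 25 mm, lying. Origin: under its middle.
There are look-alikes about, which are no part of the job. What is shaped like the rod but green or turquoise is not meant.

How it is judged (in metres and radians):
On the way, in this order (a step that is already met when the one before it is completed fails the run):
1. the depth rod's tip has been put down the socket onto the stop: at least 25 mm below the face, pressing with more than 2 N for 0.2 s (horizontal distance between rod_tip and socket below 0.007 m and z of rod_tip in the frame of fixture below 0.045 m and contact force between rod and fixture above 2 N), for 0.2 s.
2. the matching post has been pressed home on the stop: its head level with the others within 3.5 mm while it bears on the fixture with more than 15 N for 0.1 s (((horizontal distance between post_30_top and socket below 0.004 m and z of post_30_top in the frame of fixture between 0.1165 and 0.1235 m and angle between post_30's own z axis and vertical below 0.06 rad and contact force between post_30 and fixture above 15 N) or (horizontal distance between post_42_top and socket below 0.004 m and z of post_42_top in the frame of fixture between 0.1165 and 0.1235 m and angle between post_42's own z axis and vertical below 0.06 rad and contact force between post_42 and fixture above 15 N) or (horizontal distance between post_54_top and socket below 0.004 m and z of post_54_top in the frame of fixture between 0.1165 and 0.1235 m and angle between post_54's own z axis and vertical below 0.06 rad and contact force between post_54 and fixture above 15 N))), for 0.1 s.
At the end, for the whole second after the job is handed in: One post is upright, at rest and central (within 4 mm) in the socket, its top level with the other three (50 mm above the face, within 3.5 mm); the two other posts are where they were in the rack (within 12 mm); the depth rod is at rest, upright, fully down in its stand's hole (((horizontal distance between post_30_top and socket below 0.004 m and z of post_30_top in the frame of fixture between 0.1165 and 0.1235 m and angle between post_30's own z axis and vertical below 0.06 rad and linear speed of post_30 below 0.02 m/s and distance of each of post_42, post_54 from where it was at the start of the episode below 0.012 m) or (horizontal distance between post_42_top and socket below 0.004 m and z of post_42_top in the frame of fixture between 0.1165 and 0.1235 m and angle between post_42's own z axis and vertical below 0.06 rad and linear speed of post_42 below 0.02 m/s and distance of each of post_30, post_54 from where it was at the start of the episode below 0.012 m) or (horizontal distance between post_54_top and socket below 0.004 m and z of post_54_top in the frame of fixture between 0.1165 and 0.1235 m and angle between post_54's own z axis and vertical below 0.06 rad and linear speed of post_54 below 0.02 m/s and distance of each of post_30, post_42 from where it was at the start of the episode below 0.012 m)) and horizontal distance between rod_tip and stand_hole below 0.005 m and height (world z) of rod_tip below 0.012 m and angle between rod's own z axis and vertical below 0.15 rad and linear speed of rod below 0.02 m/s); the robot touches nothing.
It fails at once if the depth rod is pressed on the fixture with more than 28 N (contact force between rod and fixture above 28 N).
It fails at once if a post is forced on the fixture with more than 50 N (contact force between any of post_30, post_42, post_54 and fixture above 50 N).
It fails at once if a bystander is moved by more than 25 mm (distance of any of wrench, grinder, clamp, magnet, tape, offcut from where it was at the start of the episode above 0.025 m).
It also fails if it takes over 72 s, if anything falls off the work surface, if the arm or the gripper's body presses on something with over 40 N, if the wrist force passes 120 N, or if a joint passes its speed limit or range.

## Working session

There is one attempt and no reset: what is moved stays moved. The work goes in short steps, Python scripts to look and compute and a tool call to move; the robot and the scene stay as the last step left them, time stands still between calls to the robot, and variables do not carry over. Pictures are saved under pics/ and viewed, at most 10 in all, crops included, and the job is handed in when it is done.

Besides the shell and the picture viewer there is one more tool, called by a JSON object that holds its "name" and its "arguments". send_rows: Moves the arm, as the interface text tells. Its arguments: {"type":"object","properties":{"slide":{"type":"array"},"yaw":{"type":"array"},"hand":{"type":"array"},"force":{"type":"number"}},"required":["slide","yaw","hand"]}

```bash
mkdir -p pics; python3 - <<'E'
from station import ctrl
import cv2,numpy as np
s=ctrl.state();print(s['clock'],s['eef_pos'],np.round(s['tcp_rot'],3).tolist(),s['opening'],s['contact_force'])
for n in['scene','top','wrist']:
    c=ctrl.read_camera(n);cv2.imwrite(f'pics/{n}0.png',c['color'][:,:,::-1]);print(n,{k:np.round(v,3).tolist() for k,v in c.items() if k!='color'})
a=cv2.imread('pics/top0.png');cv2.imwrite('pics/top0b.png',cv2.resize(a,(800,600),interpolation=cv2.INTER_CUBIC))
E
```

```text
0.0 [ 205.41562994 -642.3122893   230.31592264] [[0.953, 0.304, -0.0], [0.304, -0.953, 0.002], [0.001, -0.002, -1.0]] 85.24399270863603 [-0.40283154 -0.47930831 -0.3308179 ]
scene {'mtx': [[491.117, 0.0, 282.841], [0.0, 491.117, 209.662], [0.0, 0.0, 1.0]], 'R': [[-0.66, 0.751, 0.003], [0.502, 0.444, -0.742], [-0.559, -0.488, -0.67]], 't': [383.99, -212.96, 1893.281]}
top {'mtx': [[415.708, 0.0, 282.644], [0.0, 415.708, 208.395], [0.0, 0.0, 1.0]], 'R': [[0.005, -1.0, 0.009], [-0.989, -0.006, -0.147], [0.147, -0.008, -0.989]], 't': [-14.086, 555.458, 1252.128]}
wrist {'mtx': [[325.192, 0.0, 282.225], [0.0, 325.192, 212.658], [0.0, 0.0, 1.0]], 'tool_from_camera': [[0.0, -0.956, -0.292, 74.437], [1.0, -0.0, 0.001, 0.305], [-0.001, -0.292, 0.956, -142.829], [0.0, 0.0, 0.0, 1.0]]}
```

View pics/top0b.png

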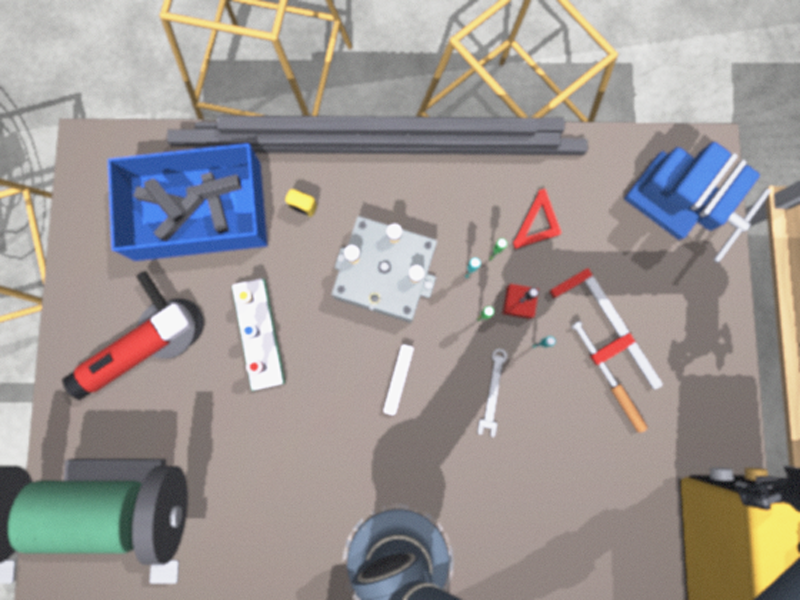

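View pics/scene0.png

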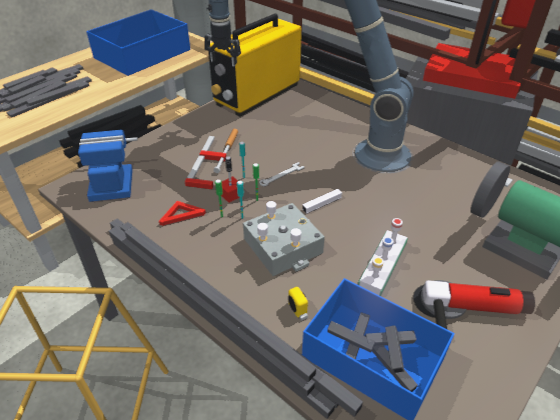

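The top picture (800x600) shows the fixture at (385,267) with its brass socket at (374,297). The rack is at (257,335), with yellow, blue and red spots at (245,296), (249,331) and (255,367).

Rod-shaped candidates:
- (532,294): black grip, in the red stand at (520,300)
- (501,244) and (487,312): green
- (474,264) and (547,342): turquoise

The one with the black grip in the red stand fits the description. I'll confirm it in a crop.

```bash
cat > h.py <<'E'
import numpy as np,cv2
T=dict(K=np.array([[415.708,0,282.644],[0,415.708,208.395],[0,0,1]]))
def cam(name):
    from station import ctrl
    return ctrl.read_camera(name)
def back(c,px,z):
    K,R,t=np.array(c['mtx']),np.array(c['R']),np.array(c['t'])
    C=-R.T@t; d=R.T@np.linalg.inv(K)@np.array([px[0],px[1],1.]); return C+d*(z-C[2])/d[2]
def proj(c,X):
    p=np.array(c['mtx'])@(np.array(c['R'])@np.array(X)+np.array(c['t'])); return p[:2]/p[2]
def wpose(s): return np.array(s['tcp_rot']),np.array(s['eef_pos'])
def wback(s,c,px,z):
    R,p=wpose(s);M=np.array(c['tool_from_camera']);K=np.array(c['mtx'])
    v=(np.array(px)-K[:2,2])/K[0,0];r=np.linalg.norm(v)
    d=np.r_[v/r*np.sin(r),np.cos(r)] if r>0 else np.array([0,0,1.])
    o=R@M[:3,3]+p; d=R@M[:3,:3]@d
    return o+d*(z-o[2])/d[2]
def wproj(s,c,X):
    R,p=wpose(s);M=np.array(c['tool_from_camera']);K=np.array(c['mtx'])
    q=M[:3,:3].T@(R.T@(np.array(X)-p)-M[:3,3]);th=np.arctan2(np.hypot(q[0],q[1]),q[2])
    return K[:2,2]+K[0,0]*th*q[:2]/np.hypot(q[0],q[1])
E
python3 - <<'E'
from h import *
a=cv2.imread('pics/top0.png');b=cv2.imread('pics/scene0.png')
L=cv2.resize(a[140:260,225:325],(400,480),interpolation=cv2.INTER_CUBIC)  # x4
M=cv2.resize(a[160:260,320:400],(400,500),interpolation=cv2.INTER_CUBIC)  # x5
M=M[:480]
N=cv2.resize(b[130:230,180:280],(400,400),interpolation=cv2.INTER_CUBIC)
cv2.imwrite('pics/c1.png',np.hstack([L,M]))
cv2.imwrite('pics/c2.png',N)
c=cam('top')
hsv=cv2.cvtColor(a,cv2.COLOR_BGR2HSV)
def blob(name,lo,hi,roi,z):
    x0,y0,x1,y1=roi;m=cv2.inRange(hsv[y0:y1,x0:x1],lo,hi);n,_,st,ce=cv2.connectedComponentsWithStats(m)
    for i in range(1,n):
        if st[i,4]>5: p=ce[i]+[x0,y0];print(name,st[i,4],p.round(1),back(c,p,z).round(1))
r=(155,190,205,280)
blob('yel',(18,90,90),(35,255,255),r,92);blob('blu',(100,90,60),(130,255,255),r,104);blob('red',(0,110,90),(8,255,255),r,116)
blob('stand',(0,120,60),(10,255,255),(345,195,380,225),45)
blob('look',(35,90,50),(100,255,255),(320,155,400,260),150)
blob('heads',(0,0,225),(180,40,255),(230,145,312,230),120)
print(back(c,(532/1.4286,294/1.4286),155))
E
```

```text
yel 15 [169.9 206.5] [551.8 325.5  92. ]
blu 20 [173.5 230.8] [478.  308.5 104. ]
red 17 [177.4 256.1] [404.  291.1 116. ]
stand 383 [363.  211.3] [ 547.3 -260.6   45. ]
look 21 [347.8 174. ] [ 640.8 -197.9  150. ]
look 21 [329.7 187.4] [ 601.  -145.1  150. ]
look 15 [338.9 220.8] [ 504.7 -170.1  150. ]
look 14 [380.4 239.5] [ 452.3 -286.3  150. ]
heads 1020 [274.5 187.7] [605.1  13.5 120. ]
heads 104 [245.  176.9] [637.1 101.  120. ]
heads 17 [268.6 186. ] [610.2  30.9 120. ]
heads 27 [299.6 198.9] [572.1 -60.1 120. ]
heads 8 [290.8 201.8] [563.6 -34.2 120. ]
heads 7 [297.7 204.6] [555.4 -54.6 120. ]
[ 547.57568758 -265.27876202  155.        ]
```

View pics/c1.png

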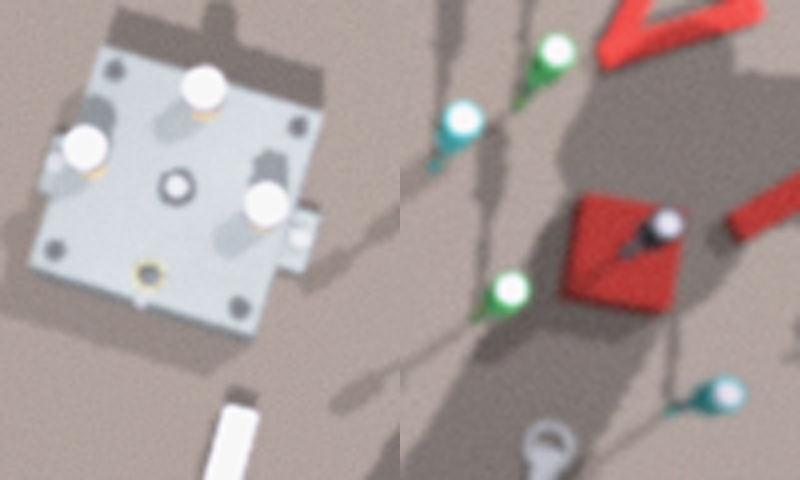

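The crop confirms it: the black-gripped rod stands in the red stand at crop (668,225), and the four neighbours are green or turquoise. The fixture heads are at crop (204,88), (85,148) and (266,204), and the brass socket is at (148,274).

```bash
python3 - <<'E'
from h import *
c=cam('top')
H=[back(c,p,120) for p in [(276,162),(246.25,177),(291.5,191)]]
print(*[h.round(1) for h in H]); S=back(c,(262,208.5),70);print('sock',S.round(1))
px,py,my=H; cen=(py+my)/2
# +x head at cen+70ex
ex=(px-cen)[:2]+( np.array([(py-my)[1],-(py-my)[0]])/2 );ex/=np.linalg.norm(ex)
print('cen',cen,'ex',ex,np.degrees(np.arctan2(ex[1],ex[0])),'pred sock',cen[:2]-70*ex, np.linalg.norm(px-cen),np.linalg.norm(py-my)/2)
print('rod top',back(c,(373.6,205),155))
for p in[(581-400,195),(683-400,210),(666-400,312),(562-400,300)]:print(back(c,(320+p[0]/5,160+p[1]/5),45).round(1))
E
```

```text
[682.9   9.8 120. ] [636.8  97.2 120. ] [595.6 -36.3 120. ]
sock [550.5  51.8  70. ]
cen [616.20240613  30.43057811 120.        ] ex [ 0.95542357 -0.29523856] -17.171843014896744 pred sock [549.32275643  51.0972773 ] 69.78764648187332 69.87264914022698
rod top [ 549.88557242 -268.78012239  155.        ]
[ 585.9 -240.3   45. ]
[ 576.8 -303.7   45. ]
[ 512.8 -291.4   45. ]
[ 519.9 -227.1   45. ]
```

{"name": "send_rows", "arguments": {"slide": [[22,-12.7,0],[22,-12.7,0],[22,-12.7,0],[22,-12.7,0],[22,-12.7,0],[22,-12.7,0],[22,-12.7,0],[22,-12.7,0],[22,-12.7,0],[22,-12.7,0],[22,-12.7,0],[22,-12.7,0],[22,-12.7,0],[22,-12.7,0],[22,-12.7,0],[22,-12.7,0],[22,-12.7,0],[22,-12.7,0],[22,-12.7,0],[22,-12.7,0]], "yaw": [0,0,0,0,0,0,0,0,0,0,0,0,0,0,0,0,0,0,0,0], "hand": [1,1,1,1,1,1,1,1,1,1,1,1,1,1,1,1,1,1,1,1]}}

```text
clock: 1.92
eef_pos: [547.8, -266.8, 231.4]
tcp_rot: [[0.953, 0.304, 0.0], [0.304, -0.953, -0.001], [-0.0, 0.001, -1.0]]
contact_force: [-0.8, -1.3, 0.4]
opening: 85.4
grasp_force: 0.0
```

{"name": "send_rows", "arguments": {"slide": [[0,0,0],[0,0,0],[0,0,0],[0,0,0],[0,0,0],[0,0,0],[0,0,0],[0,0,0]], "yaw": [0.1,0.1,0.1,0.1,0.1,0.11,0,0], "hand": [0.6,0.6,0.6,0.6,0.6,0.6,0.6,0.6]}}

```text
clock: 2.58
eef_pos: [547.1, -267.5, 231.3]
tcp_rot: [[0.956, -0.294, -0.0], [-0.294, -0.956, -0.0], [0.0, 0.0, -1.0]]
contact_force: [0.2, 0.4, -0.1]
opening: 51.3
grasp_force: 0.0
```

```bash
python3 - <<'E'
from h import *
from station import ctrl
s=ctrl.state();c=cam('wrist');print(s['clock'],s['eef_pos'],np.round(s['tcp_rot'],3).tolist(),s['opening'],s['contact_force'])
a=c['color'][:,:,::-1].copy();cv2.imwrite('pics/w1.png',a)
for X in[(549,-267,155),(549,-267,45)]:print(wproj(s,c,X))
E
```

```text
2.5833 [ 547.12488502 -267.50526657  231.30811156] [[0.956, -0.294, -0.0], [-0.294, -0.956, -0.0], [0.0, 0.0, -1.0]] 51.27208821309069 [ 0.23795347  0.42529723 -0.11693579]
[280.13407978 221.02311057]
[280.66121155 187.44914902]
```

View pics/w1.png

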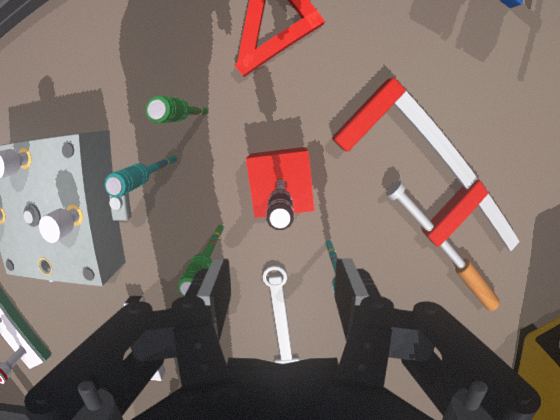

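The wrist picture shows the black grip's top at (280,216), about 5 px beyond my prediction, with the stand centred near (281,184). I'll correct by about +4.5 mm in tool x, go down and grip.

{"name": "send_rows", "arguments": {"slide": [[4.5,-0.5,0],[0,0,20],[0,0,20],[0,0,20],[0,0,20],[0,0,15],[0,0,13],[0,0,10],[0,0,0]], "yaw": [0,0,0,0,0,0,0,0,0], "hand": [0.6,0.6,0.6,0.6,0.6,0.6,0.6,0.6,0.6], "force": 50}}

```text
clock: 3.38
eef_pos: [550.5, -267.8, 111.0]
tcp_rot: [[0.955, -0.296, -0.004], [-0.296, -0.955, 0.002], [-0.004, -0.001, -1.0]]
contact_force: [-0.7, 0.2, -0.2]
opening: 51.1
grasp_force: 0.0
```

{"name": "send_rows", "arguments": {"slide": [[0,0,0],[0,0,0],[0,0,0],[0,0,0],[0,0,0],[0,0,0],[0,0,0],[0,0,0]], "yaw": [0,0,0,0,0,0,0,0], "hand": [0,0,0,0,0,0,0,0]}}

```text
clock: 4.05
eef_pos: [552.5, -268.5, 114.5]
tcp_rot: [[0.955, -0.297, 0.002], [-0.297, -0.955, -0.001], [0.002, 0.0, -1.0]]
contact_force: [-0.1, 0.3, 4.7]
opening: 19.0
grasp_force: 48.9
```

{"name": "send_rows", "arguments": {"slide": [[0,0,-5],[0,0,-10],[0,0,-15],[0,0,-20],[0,0,-20],[0,0,-20],[0,0,-10],[-4,-13,0],[-8,-26,0],[-8,-26,0],[-8,-26,0],[-8,-26,0],[-8,-26,0],[-8,-26,0],[-8,-26,0],[-8,-26,0],[-8,-26,0],[-8,-26,0],[-7,-20,0],[-4.6,-12,0]], "yaw": [0,0,0,0,0,0,0,0,0,0,0,0,0,0,0,0,0,0,0,0], "hand": [0,0,0,0,0,0,0,0,0,0,0,0,0,0,0,0,0,0,0,0]}}

```text
clock: 5.72
eef_pos: [548.9, 55.8, 211.9]
tcp_rot: [[0.956, -0.292, -0.003], [-0.292, -0.956, 0.001], [-0.003, -0.0, -1.0]]
contact_force: [-0.4, -0.2, -1.7]
opening: 18.9
grasp_force: 48.8
```

{"name": "send_rows", "arguments": {"slide": [[0,0,0],[0,0,0],[0,0,0]], "yaw": [0,0,0], "hand": [0,0,0]}}

```text
clock: 5.97
eef_pos: [550.2, 50.2, 212.5]
tcp_rot: [[0.955, -0.298, -0.002], [-0.298, -0.955, -0.001], [-0.001, 0.002, -1.0]]
contact_force: [-1.2, -0.7, -1.3]
opening: 18.9
grasp_force: 48.9
```

```bash
python3 - <<'E'
from h import *
from station import ctrl
s=ctrl.state();c=cam('wrist');print(s['clock'],s['eef_pos'],np.round(s['tcp_rot'],3).tolist(),s['opening'],s['contact_force'],s['grasp_force'])
a=c['color'][:,:,::-1].copy();cv2.imwrite('pics/w2.png',cv2.resize(a[100:300,180:380],(600,600),interpolation=cv2.INTER_CUBIC))
R,p=wpose(s)
for X in[(550,51.5,70),p+R@[0,0,213-105]]:print((wproj(s,c,X)-[180,100])*3)
E
```

```text
5.9667 [550.18369329  50.23597554 212.52281078] [[0.955, -0.298, -0.002], [-0.298, -0.955, -0.001], [-0.001, 0.002, -1.0]] 18.87028075588028 [-1.17177006 -0.66605016 -1.33094999] 48.85353684425354
[300.60498965 300.22711071]
[305.05190134 331.53534134]
```

View pics/w2.png

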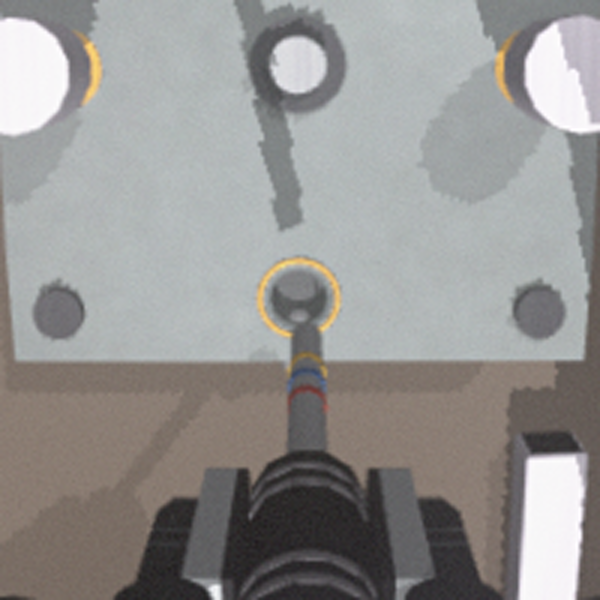

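The ring centre is at (299,297) in the crop and the rod tip at about (306,328), so the tip is about 1.8 mm off in tool y. I'll correct that and go down to just above the shallowest stop.

{"name": "send_rows", "arguments": {"slide": [[0,-1.8,0],[0,0,10],[0,0,10],[0,0,10],[0,0,10],[0,0,10],[0,0,6],[0,0,4],[0,0,0],[0,0,0]], "yaw": [0,0,0,0,0,0,0,0,0,0], "hand": [0,0,0,0,0,0,0,0,0,0]}}

```text
clock: 6.85
eef_pos: [551.3, 53.2, 153.2]
tcp_rot: [[0.955, -0.297, -0.0], [-0.297, -0.955, -0.0], [-0.0, 0.0, -1.0]]
contact_force: [-0.4, -0.3, -1.7]
opening: 18.7
grasp_force: 48.9
```

{"name": "send_rows", "arguments": {"slide": [[0,0,0.5],[0,0,0.5],[0,0,0.5],[0,0,0.5],[0,0,0]], "yaw": [0,0,0,0,0], "hand": [0,0,0,0,0]}}

```text
clock: 7.27
eef_pos: [551.3, 53.1, 151.4]
tcp_rot: [[0.955, -0.297, 0.0], [-0.297, -0.955, -0.0], [0.0, 0.0, -1.0]]
contact_force: [-0.6, -0.6, -1.2]
opening: 18.8
grasp_force: 48.9
```

{"name": "send_rows", "arguments": {"slide": [[0,0,0.5],[0,0,0.5],[0,0,0.5],[0,0,0.5],[0,0,0]], "yaw": [0,0,0,0,0], "hand": [0,0,0,0,0]}}

```text
clock: 7.68
eef_pos: [551.5, 53.1, 149.5]
tcp_rot: [[0.955, -0.297, 0.0], [-0.297, -0.955, -0.0], [0.0, 0.0, -1.0]]
contact_force: [-1.9, -0.0, 0.2]
opening: 18.8
grasp_force: 49.1
```

{"name": "send_rows", "arguments": {"slide": [[0,0,0.5],[0,0,0.5],[0,0,0.5],[0,0,0]], "yaw": [0,0,0,0], "hand": [0,0,0,0]}}

```text
clock: 8.02
eef_pos: [552.0, 53.1, 149.3]
tcp_rot: [[0.955, -0.297, 0.002], [-0.297, -0.955, -0.0], [0.002, -0.0, -1.0]]
contact_force: [-3.0, -1.5, 7.5]
opening: 19.1
grasp_force: 49.8
```

{"name": "send_rows", "arguments": {"slide": [[0,0,0],[0,0,0],[0,0,0],[0,0,0],[0,0,0]], "yaw": [0,0,0,0,0], "hand": [0,0,0,0,0]}}

```text
clock: 8.43
eef_pos: [552.0, 53.2, 149.4]
tcp_rot: [[0.955, -0.297, 0.002], [-0.297, -0.955, -0.0], [0.002, -0.0, -1.0]]
contact_force: [-2.3, -0.2, 8.9]
opening: 18.8
grasp_force: 49.8
```

```bash
python3 - <<'E'
from h import *
a=cam('wrist')['color'][:,:,::-1];b=cam('scene')['color'][:,:,::-1]
L=cv2.resize(a[120:270,220:345],(400,480),interpolation=cv2.INTER_CUBIC);M=cv2.resize(b[170:290,230:330],(400,480),interpolation=cv2.INTER_CUBIC)
cv2.imwrite('pics/w3.png',np.hstack([L,M]))
E
```

```text
(no output)
```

View pics/w3.png

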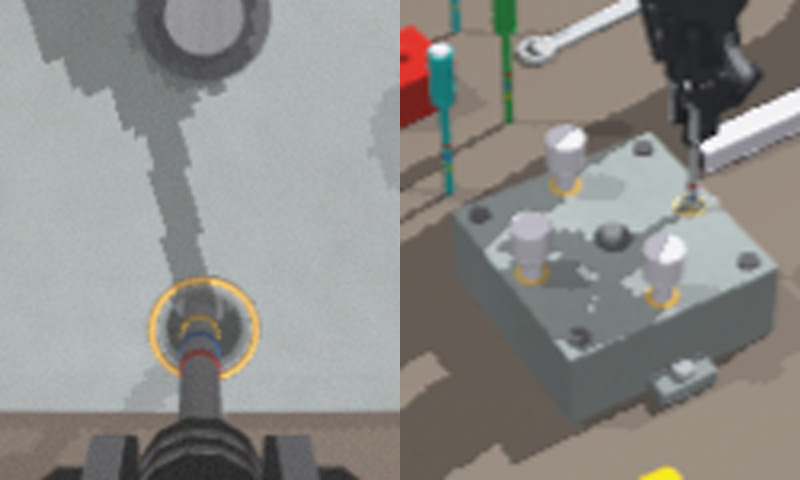

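The yellow ring sits at the mouth, with blue and red above it, so the stop is 30 mm deep, which agrees with contact at TCP z ≈ 149.4. The touch held at about 9 N. The matching post is the yellow one. I'll take the rod back along the same path.

{"name": "send_rows", "arguments": {"slide": [[0,0,-5.5],[0,0,-10],[0,0,-15],[0,0,-15],[0,0,-15],[0,0,-5],[4,13,0],[8,26,0],[8,26,0],[8,26,0],[8,26,0],[8,26,0],[8,26,0],[8,26,0],[8,26,0],[8,26,0],[8,26,0],[7,20,0],[4.6,13.8,0],[0,0,0]], "yaw": [0,0,0,0,0,0,0,0,0,0,0,0,0,0,0,0,0,0,0,0], "hand": [0,0,0,0,0,0,0,0,0,0,0,0,0,0,0,0,0,0,0,0]}}

```text
clock: 10.2
eef_pos: [550.6, -272.3, 212.8]
tcp_rot: [[0.953, -0.302, -0.001], [-0.302, -0.953, -0.002], [-0.0, 0.002, -1.0]]
contact_force: [-0.2, -1.4, -1.5]
opening: 19.1
grasp_force: 48.9
```

{"name": "send_rows", "arguments": {"slide": [[0,0,0],[0,0,15],[0,0,15],[0,0,15],[0,0,6],[0,0,0],[0,0,0]], "yaw": [0,0,0,0,0,0,0], "hand": [0,0,0,0,0,0,0]}}

```text
clock: 10.78
eef_pos: [552.1, -267.0, 162.6]
tcp_rot: [[0.955, -0.295, 0.0], [-0.295, -0.955, 0.001], [-0.0, -0.001, -1.0]]
contact_force: [1.0, -0.8, -1.3]
opening: 18.7
grasp_force: 48.9
```

```bash
python3 - <<'E'
from h import *
from station import ctrl
s=ctrl.state();print(s['eef_pos'],s['contact_force'])
a=cam('wrist')['color'][:,:,::-1]
cv2.imwrite('pics/w4.png',cv2.resize(a[120:270,220:345],(500,600),interpolation=cv2.INTER_CUBIC))
E
```

```text
[ 552.07247503 -266.96528989  162.55202019] [ 0.9589975  -0.78343348 -1.30894204]
```

View pics/w4.png

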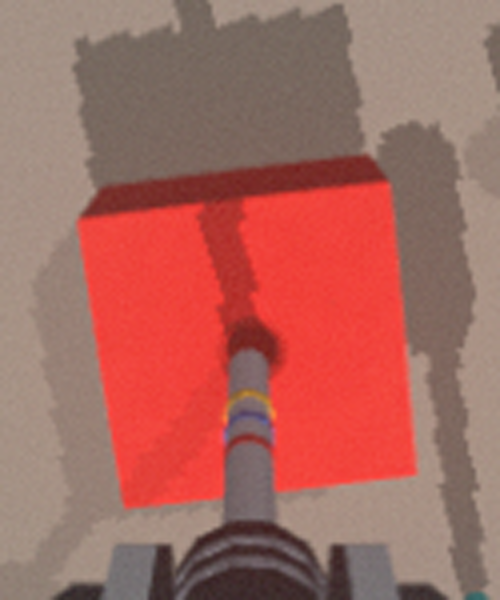

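The tip is at (249,355) and the hole centre at (252,343), which fits the tip being directly above the hole. I'll lower it in stages.

{"name": "send_rows", "arguments": {"slide": [[0,0,3],[0,0,3],[0,0,3],[0,0,3],[0,0,3],[0,0,0]], "yaw": [0,0,0,0,0,0], "hand": [0,0,0,0,0,0]}}

```text
clock: 11.33
eef_pos: [551.3, -268.1, 146.6]
tcp_rot: [[0.955, -0.297, -0.001], [-0.297, -0.955, 0.0], [-0.001, -0.0, -1.0]]
contact_force: [0.1, 0.2, -1.0]
opening: 18.8
grasp_force: 48.9
```

{"name": "send_rows", "arguments": {"slide": [[0,0,6],[0,0,8],[0,0,8],[0,0,6],[0,0,3],[0,0,1],[0,0,0],[0,0,0]], "yaw": [0,0,0,0,0,0,0,0], "hand": [0,0,0,0,0,0,0,0]}}

```text
clock: 12.0
eef_pos: [551.6, -268.3, 115.4]
tcp_rot: [[0.955, -0.297, -0.0], [-0.297, -0.955, -0.0], [-0.0, 0.0, -1.0]]
contact_force: [-0.2, 0.2, -1.3]
opening: 18.8
grasp_force: 49.0
```

{"name": "send_rows", "arguments": {"slide": [[0,0,0],[0,0,0],[0,0,0],[0,0,0],[0,0,0],[0,0,-10],[0,0,-20],[0,0,-30],[0,0,-30],[0,0,-26]], "yaw": [0,0,0,0,0,0,0,0,0,0], "hand": [0.6,0.6,0.6,0.6,0.6,0.6,0.6,0.6,0.6,0.6]}}

```text
clock: 12.83
eef_pos: [551.9, -268.3, 234.1]
tcp_rot: [[0.955, -0.297, 0.002], [-0.297, -0.955, -0.001], [0.002, 0.0, -1.0]]
contact_force: [-0.8, -0.8, -0.7]
opening: 51.4
grasp_force: 0.0
```

{"name": "send_rows", "arguments": {"slide": [[-8.7,-28.4,0],[-8.7,-28.4,0],[-8.7,-28.4,0],[-8.7,-28.4,0],[-8.7,-28.4,0],[-8.7,-28.4,0],[-8.7,-28.4,0],[-8.7,-28.4,0],[-8.7,-28.4,0],[-8.7,-28.4,0],[-8.7,-28.4,0],[-8.7,-28.4,0],[-8.7,-28.4,0],[-8.7,-28.4,0],[-8.7,-28.4,0],[-8.7,-28.4,0],[-8.7,-28.4,0],[-8.7,-28.4,0],[-8.7,-28.4,0],[-8.7,-28.4,0]], "yaw": [0,0,0,0,0,0,0,0,0,0,0,0,0,0,0,0,0,0,0,0], "hand": [0.6,0.6,0.6,0.6,0.6,0.6,0.6,0.6,0.6,0.6,0.6,0.6,0.6,0.6,0.6,0.6,0.6,0.6,0.6,0.6]}}

```text
clock: 14.5
eef_pos: [554.0, 327.2, 232.2]
tcp_rot: [[0.955, -0.297, 0.001], [-0.297, -0.955, 0.0], [0.001, -0.0, -1.0]]
contact_force: [-0.6, -1.0, -0.7]
opening: 51.4
grasp_force: 0.0
```

{"name": "send_rows", "arguments": {"slide": [[0,0,0],[0,0,0],[0,0,0],[0,0,0],[0,0,0],[0,0,20],[0,0,20],[0,0,0],[0,0,0]], "yaw": [-0.11,-0.11,-0.11,-0.1,-0.1,0,0,0,0], "hand": [0.6,0.6,0.6,0.6,0.6,0.6,0.6,0.6,0.6]}}

```text
clock: 15.25
eef_pos: [553.7, 325.3, 191.1]
tcp_rot: [[0.974, 0.227, -0.001], [0.227, -0.974, -0.001], [-0.002, 0.001, -1.0]]
contact_force: [-1.1, 0.5, 0.9]
opening: 51.5
grasp_force: 0.0
```

```bash
python3 - <<'E'
from h import *
from station import ctrl
s=ctrl.state();c=cam('wrist');print(s['clock'],s['eef_pos'],np.round(s['tcp_rot'],3).tolist())
a=c['color'][:,:,::-1].copy();cv2.imwrite('pics/w5.png',cv2.resize(a[100:400,100:500],(800,600),interpolation=cv2.INTER_CUBIC))
t=cam('top')['color'][:,:,::-1];cv2.imwrite('pics/t5.png',t)
for X in[(553.5,325.5,92),(479.5,308.5,104),(405.5,291,116)]:print((wproj(s,c,X)-[100,100])*2)
E
```

```text
15.25 [553.67396745 325.28902962 191.09702712] [[0.974, 0.227, -0.001], [0.227, -0.974, -0.001], [-0.002, 0.001, -1.0]]
[362.26117495 226.81708934]
[361.93354217 409.24656484]
[362.80894981 555.61026801]
```

View pics/w5.png

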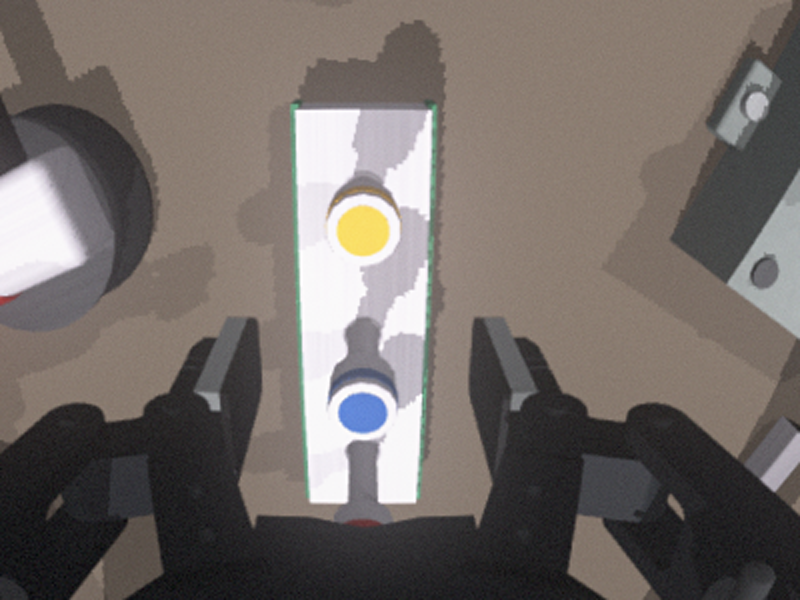

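The yellow spot is at (363,230) against a predicted (362,227), so I need about −1 mm in tool x. Blue is behind it at (362,411). I'll descend on the yellow post and grip.

{"name": "send_rows", "arguments": {"slide": [[-1,0.2,0],[0,0,20],[0,0,20],[0,0,20],[0,0,20],[0,0,20],[0,0,15],[0,0,10],[0,0,8],[0,0,0]], "yaw": [0,0,0,0,0,0,0,0,0,0], "hand": [0.6,0.6,0.6,0.6,0.6,0.6,0.6,0.6,0.6,0.6], "force": 90}}

```text
clock: 16.18
eef_pos: [552.7, 325.1, 57.5]
tcp_rot: [[0.974, 0.227, -0.001], [0.227, -0.974, -0.001], [-0.001, 0.001, -1.0]]
contact_force: [-0.4, -1.0, -1.0]
opening: 51.5
grasp_force: 0.0
```

{"name": "send_rows", "arguments": {"slide": [[0,0,0],[0,0,0],[0,0,0],[0,0,0],[0,0,0],[0,0,0],[0,0,0],[0,0,0]], "yaw": [0,0,0,0,0,0,0,0], "hand": [0,0,0,0,0,0,0,0]}}

```text
clock: 16.85
eef_pos: [554.0, 326.2, 59.7]
tcp_rot: [[0.974, 0.227, 0.002], [0.227, -0.974, 0.002], [0.003, -0.001, -1.0]]
contact_force: [0.1, 0.3, 6.0]
opening: 27.8
grasp_force: 88.5
```

{"name": "send_rows", "arguments": {"slide": [[0,0,-5],[0,0,-10],[0,0,-20],[0,0,-20],[0,0,-20],[0,0,-15],[0,0,0],[0,0,0],[0,0,0],[0,0,0],[0,0,0],[0,0,0]], "yaw": [0,0,0,0,0,0,0.11,0.11,0.11,0.1,0.1,0], "hand": [0,0,0,0,0,0,0,0,0,0,0,0]}}

```text
clock: 17.85
eef_pos: [552.6, 325.2, 148.5]
tcp_rot: [[0.955, -0.298, -0.0], [-0.298, -0.955, -0.001], [-0.0, 0.001, -1.0]]
contact_force: [-0.3, -0.9, -2.0]
opening: 27.9
grasp_force: 88.6
```

{"name": "send_rows", "arguments": {"slide": [[3,9,0],[5.8,18.7,0],[5.8,18.7,0],[5.8,18.7,0],[5.8,18.7,0],[5.8,18.7,0],[5.8,18.7,0],[5.8,18.7,0],[5.8,18.7,0],[5.8,18.7,0],[5.8,18.7,0],[5.8,18.7,0],[5.8,18.7,0],[5.8,18.7,0],[3,9.5,0],[0,0,0],[0,0,0],[0,0,0]], "yaw": [0,0,0,0,0,0,0,0,0,0,0,0,0,0,0,0,0,0], "hand": [0,0,0,0,0,0,0,0,0,0,0,0,0,0,0,0,0,0]}}

```text
clock: 19.35
eef_pos: [553.1, 52.9, 148.4]
tcp_rot: [[0.956, -0.295, 0.0], [-0.295, -0.956, 0.001], [-0.0, -0.001, -1.0]]
contact_force: [-0.3, -1.1, -1.6]
opening: 28.0
grasp_force: 88.7
```

```bash
python3 - <<'E'
from h import *
from station import ctrl
s=ctrl.state();c=cam('wrist');print(s['clock'],s['eef_pos'],np.round(s['tcp_rot'],3).tolist(),s['opening'],s['contact_force'],s['grasp_force'])
a=c['color'][:,:,::-1].copy();cv2.imwrite('pics/w6.png',cv2.resize(a[120:320,180:380],(600,600),interpolation=cv2.INTER_CUBIC))
R,p=wpose(s)
for X in[(552.8,51.8,70),p+R@[0,0,46.3],p+R@[0,0,-34]]:print((wproj(s,c,X)-[180,120])*3)
E
```

```text
19.35 [553.05992786  52.91891293 148.4185853 ] [[0.956, -0.295, 0.0], [-0.295, -0.956, 0.001], [-0.0, -0.001, -1.0]] 28.017081399636655 [-0.3123991  -1.13558989 -1.55019564] 88.71657013893127
[310.05483325 306.40477282]
[304.79743355 356.04325814]
[304.17935965 575.76604958]
```

View pics/w6.png

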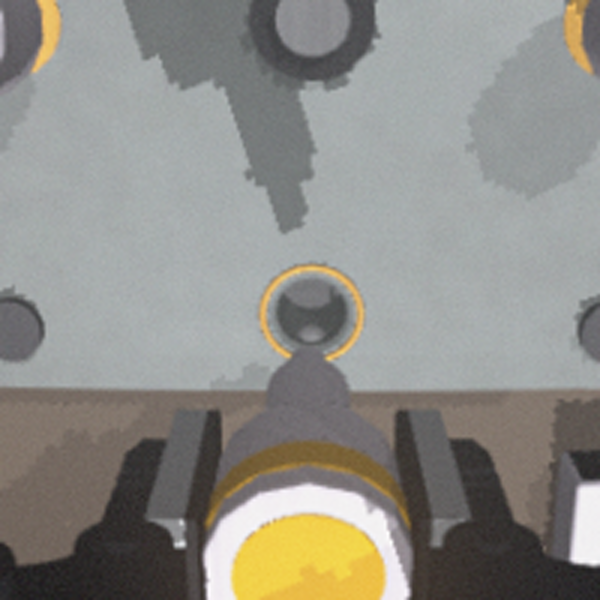

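The ring centre is at (312,313), and the nose tip is at (307,~362), with its near edge at row 347. Relative to the post the socket is about +1.2 mm in tool y and −0.3 mm in tool x. I'll correct and insert in stages.

{"name": "send_rows", "arguments": {"slide": [[-0.3,1.2,0],[0,0,8],[0,0,10],[0,0,10],[0,0,4],[0,0,3],[0,0,2],[0,0,0]], "yaw": [0,0,0,0,0,0,0,0], "hand": [0,0,0,0,0,0,0,0]}}

```text
clock: 20.07
eef_pos: [552.3, 50.4, 110.8]
tcp_rot: [[0.955, -0.297, -0.001], [-0.297, -0.955, -0.0], [-0.001, 0.0, -1.0]]
contact_force: [-0.7, -0.1, -1.1]
opening: 28.1
grasp_force: 88.7
```

Nose is about 5 mm in with no contact. I'll go on.

{"name": "send_rows", "arguments": {"slide": [[0,0,2],[0,0,2],[0,0,2],[0,0,1],[0,0,0]], "yaw": [0,0,0,0,0], "hand": [0,0,0,0,0]}}

```text
clock: 20.48
eef_pos: [552.4, 50.3, 104.1]
tcp_rot: [[0.955, -0.297, -0.0], [-0.297, -0.955, -0.0], [-0.0, 0.0, -1.0]]
contact_force: [-0.6, -0.3, -1.9]
opening: 28.3
grasp_force: 88.7
```

{"name": "send_rows", "arguments": {"slide": [[0,0,1],[0,0,1],[0,0,1],[0,0,1],[0,0,0]], "yaw": [0,0,0,0,0], "hand": [0,0,0,0,0]}}

```text
clock: 20.9
eef_pos: [552.8, 50.8, 100.8]
tcp_rot: [[0.955, -0.296, 0.001], [-0.296, -0.955, 0.0], [0.001, -0.001, -1.0]]
contact_force: [-1.4, -0.2, 2.6]
opening: 27.7
grasp_force: 88.8
```

{"name": "send_rows", "arguments": {"slide": [[0,0,1],[0,0,1],[0,0,0]], "yaw": [0,0,0], "hand": [0,0,0]}}

```text
clock: 21.15
eef_pos: [552.8, 51.3, 98.4]
tcp_rot: [[0.955, -0.296, 0.001], [-0.296, -0.955, 0.001], [0.001, -0.001, -1.0]]
contact_force: [-0.1, 1.6, -0.3]
opening: 27.8
grasp_force: 88.8
```

{"name": "send_rows", "arguments": {"slide": [[0,0,1],[0,0,1],[0,0,1],[0,0,0]], "yaw": [0,0,0,0], "hand": [0,0,0,0]}}

```text
clock: 21.48
eef_pos: [553.0, 51.3, 95.6]
tcp_rot: [[0.955, -0.296, 0.001], [-0.296, -0.955, 0.001], [0.001, -0.001, -1.0]]
contact_force: [0.0, 4.1, 2.5]
opening: 27.9
grasp_force: 88.8
```

{"name": "send_rows", "arguments": {"slide": [[0.2,-0.8,0.5],[0,0,1],[0,0,1],[0,0,0.5],[0,0,0]], "yaw": [0,0,0,0,0], "hand": [0,0,0,0,0]}}

```text
clock: 21.9
eef_pos: [553.2, 51.5, 92.5]
tcp_rot: [[0.955, -0.296, 0.001], [-0.296, -0.955, 0.0], [0.001, -0.001, -1.0]]
contact_force: [-0.9, 4.0, 3.1]
opening: 27.8
grasp_force: 89.0
```

{"name": "send_rows", "arguments": {"slide": [[0,-0.3,1],[0,0,1],[0,0,0.5],[0,0,0.5],[0,0,0]], "yaw": [0,0,0,0,0], "hand": [0,0,0,0,0]}}

```text
clock: 22.32
eef_pos: [553.2, 51.5, 89.2]
tcp_rot: [[0.955, -0.297, 0.0], [-0.297, -0.955, 0.0], [0.0, -0.0, -1.0]]
contact_force: [0.1, 4.1, 3.0]
opening: 28.0
grasp_force: 89.0
```

{"name": "send_rows", "arguments": {"slide": [[0,0,0.5],[0,0,0.5],[0,0,0.5],[0,0,0]], "yaw": [0,0,0,0], "hand": [0,0,0,0]}}

```text
clock: 22.65
eef_pos: [553.1, 51.5, 87.7]
tcp_rot: [[0.955, -0.297, 0.0], [-0.297, -0.955, 0.0], [0.0, -0.0, -1.0]]
contact_force: [-0.2, 3.6, 3.4]
opening: 27.7
grasp_force: 89.0
```

{"name": "send_rows", "arguments": {"slide": [[0,0,0.5],[0,0,0.5],[0,0,0.5],[0,0,0]], "yaw": [0,0,0,0], "hand": [0,0,0,0]}}

```text
clock: 22.98
eef_pos: [553.4, 51.5, 87.6]
tcp_rot: [[0.955, -0.297, 0.001], [-0.297, -0.955, -0.0], [0.001, 0.0, -1.0]]
contact_force: [-2.9, 3.2, 13.4]
opening: 28.0
grasp_force: 89.5
```

On the stop at z ≈ 87.6, with stiffness around 8 N/mm. I'll push a little more.

{"name": "send_rows", "arguments": {"slide": [[0,0,0.4],[0,0,0.4],[0,0,0],[0,0,0],[0,0,0]], "yaw": [0,0,0,0,0], "hand": [0,0,0,0,0]}}

```text
clock: 23.4
eef_pos: [553.5, 51.5, 87.5]
tcp_rot: [[0.955, -0.297, 0.001], [-0.297, -0.955, -0.0], [0.001, 0.0, -1.0]]
contact_force: [-4.7, 2.9, 16.6]
opening: 28.0
grasp_force: 90.1
```

{"name": "send_rows", "arguments": {"slide": [[0,0,0.5],[0,0,0],[0,0,0],[0,0,0],[0,0,0]], "yaw": [0,0,0,0,0], "hand": [0,0,0,0,0]}}

```text
clock: 23.82
eef_pos: [553.5, 51.5, 87.4]
tcp_rot: [[0.955, -0.297, 0.001], [-0.297, -0.955, -0.001], [0.001, 0.0, -1.0]]
contact_force: [-4.6, 2.5, 21.1]
opening: 28.3
grasp_force: 90.6
```

About 21 N held for 0.4 s. I'll ease off, open, retreat and check.

{"name": "send_rows", "arguments": {"slide": [[0,0,-1],[0,0,-1],[0,0,0],[0,0,0],[0,0,0],[0,0,0],[0,0,0],[0,0,-8],[0,0,-20],[0,0,-30],[0,0,-30],[0,0,-30],[-15,0,-10],[0,0,0],[0,0,0]], "yaw": [0,0,0,0,0,0,0,0,0,0,0,0,0,0,0], "hand": [0,0,0.6,0.6,0.6,0.6,0.6,0.6,0.6,0.6,0.6,0.6,0.6,0.6,0.6]}}

```text
clock: 25.07
eef_pos: [538.6, 55.9, 215.8]
tcp_rot: [[0.955, -0.296, 0.002], [-0.296, -0.955, -0.0], [0.002, -0.0, -1.0]]
contact_force: [-0.6, -0.8, -0.9]
opening: 51.7
grasp_force: 0.0
```

```bash
python3 - <<'E'
from h import *
from station import ctrl
s=ctrl.state();print(s['clock'],s['eef_pos'],s['contact_force'],s['opening'])
c=cam('wrist');a=c['color'][:,:,::-1].copy();b=cam('scene')['color'][:,:,::-1]
L=cv2.resize(a[50:290,150:410],(433,400),interpolation=cv2.INTER_CUBIC);M=cv2.resize(b[130:290,200:340],(350,400),interpolation=cv2.INTER_CUBIC)
cv2.imwrite('pics/w7.png',np.hstack([L,M]))
ex=np.array([.9555,-.2955])
print([((wproj(s,c,(*(np.array([552.8,51.7])+v),z))-[150,50])*433/260).round(0).tolist() for v,z in [(0*ex,120),(140*ex,120)]])
E
```

```text
25.0667 [538.60475222  55.87292987 215.77734233] [-0.55496003 -0.804793   -0.88172503] 51.74134217343034
[[219.0, 244.0], [219.0, -64.0]]
```

View pics/w7.png

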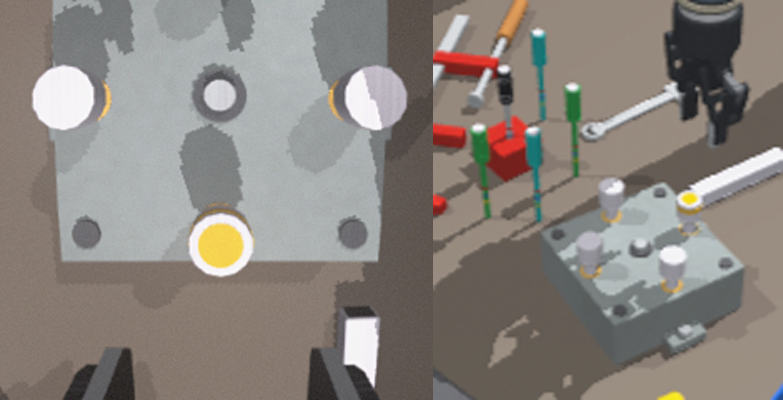

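The yellow post's head is at (220,244), against a predicted (219,244) for a level head, and it looks the same height as its neighbours. The rod stands upright in the red stand at (505,125). I'll hand the job in.

```bash
python3 -c "
from station import ctrl
print(ctrl.job_done())"
```

```text
the job is handed in; nothing more can be done
None
```

The rod found the stop at 30 mm and is back in its stand; the yellow post was pressed onto the stop with about 21 N and looks level with the other three, and the job is handed in at about 25 s (no verdict came back).

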